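# Pump the bench lubricator until its pin is out

## Task

Pump the hand lubricator on the grinder's bench: with the fingertips press its black mushroom plunger all the way down and let it spring fully up again, over and over, until the steel indicator pin beside it has popped fully out, then draw the hand clear. Press only: do not touch the pin itself, and leave everything else on the bench where it is, neither shifted nor lifted.

Things in the scene. Friction and masses are not known exactly. Their poses are not given: they have to be found in the camera images.
- pump: Hand lubricator screwed to the bench, where its position and yaw vary. Foot plate 100 (x) x 176 (y) x 10 high, green cast body 70 (x) x 136 (y), top face 80 above the bench. Origin at the centre of its underside, x and y along those sides, z up. On top: the plunger at (0, +40), the indicator pin at (0, -40), and between them a low hexagon filler cap (97 high), which is not used.
- plunger_top (a point): Centre of the flat top (42 across) of the plunger's black mushroom knob, 48 across, 16 thick, on a 14 mm stem; 150 above the bench when up, 130 when fully down. It moves with the plunger; axes as the lubricator's.
- plunger (a joint): Plunger depth in m, straight down: 0 = up, 0.020 = bottomed on its stop. A spring pushes back with 4 N when up and 12 N at the bottom (some 2 N more while it moves the pin), and brings it up again when let go. The stop is hard: 15 to 25 N is plenty. Only a stroke of more than about 0.017, begun from fully up (below about 0.002), is sure to move the pin on one notch.
- pin_top (a point): Tip of the indicator pin, a steel rod 14 in diameter that rises straight up from a dark 28 mm collar on the lubricator; the collar's top is 86 above the bench. The tip is 87 above the bench at joint value 0 and 123 at 0.036. Moves with the pin.
- pin (a joint): Rise of the pin in m: 0 = in, 0.036 = fully out. It starts between 0 and 0.016. Each good stroke of the plunger lifts it one notch, 6 mm (the first stroke anything up to 8), while the plunger goes down, and it stays there; 3 to 6 full strokes bring it fully out, then further strokes do nothing. The last notch goes only as high as that stroke is deep: 1 mm is missing for each 2 mm short of the plunger's stop.
- wax_bar: loose bystander: brown bar of polishing wax, 110 x 45 x 35 high, lying in front of the lubricator; origin under its centre
- jar: loose bystander: amber jar, 56 across, 70 high, near the lubricator's plunger end; origin under its centre
- screwdriver: loose bystander: screwdriver lying behind the lubricator; origin near its middle
- oil_bottle: loose bystander: white bottle, 44 across, 110 high, near the lubricator's pin end; origin under its centre
- felt_wheel: loose bystander: felt polishing disc lying flat, 100 across, 27 high, to the robot's right; origin under its centre
- wrench: loose bystander: steel wrench lying to the robot's left
- handle_blank: loose bystander: round wooden rod, 28 thick, about 120 long, lying to the robot's left
- tin_cup: loose bystander: aluminium cup, 72 across, 80 high, to the robot's right; origin under its centre

How it is judged:
On the way, in this order (a step that is already met when the one before it is completed fails the run):
1. the plunger is pressed well down (more than 14 mm) (value of joint plunger above 0.014 m), for 0.02 s.
2. the plunger is let up again (less than 3 mm down) (value of joint plunger below 0.003 m), for 0.02 s.
3. by further strokes the pin is pumped out (more than 33 mm) (value of joint pin above 0.033 m), for 0.1 s.
At the end, for the whole second after the job is handed in: The indicator pin has risen more than 33 mm of its 36 mm, the plunger is up again (within 3 mm), and every loose thing is within 20 mm of where it stood (value of joint pin above 0.033 m and value of joint plunger below 0.003 m and distance of each of wax_bar, jar, screwdriver, oil_bottle, felt_wheel, wrench, handle_blank, tin_cup from where it was at the start of the episode below 0.02 m); the robot touches nothing.
It fails at once if the robot touches the indicator pin (contact force between any of the fingers, the arm and pin above 0.5 N).
It fails at once if a bystander is shifted or lifted by more than 25 mm (distance of any of wax_bar, jar, screwdriver, oil_bottle, felt_wheel, wrench, handle_blank, tin_cup from where it was at the start of the episode above 0.025 m).
It also fails if it takes over 48 s, if anything falls off the work surface, if the arm or the gripper's body presses on something with over 40 N, if the wrist force passes 120 N, or if a joint passes its speed limit or range.

## Robot

A 6-joint arm with a two-finger parallel gripper is mounted at the origin on the work surface. World frame = base frame: x ahead of the robot, y to its left, z up, the work surface at z = 0. Lengths are in m, angles in rad, forces in N, time in s.
With the tool pointing down it reaches from about 0.25 to 0.725 m from the base axis. Payload 4 kg.
Tool frame: the origin (TCP) lies midway between the tips of the shut fingers; the grasp point (between the pads) lies robot.pinch_z behind it (robot.pinch_z is the distance from the TCP to the grasp point, in m); z points along the fingers, y is the direction in which the jaws open and shut (so a half turn about z gives the same grasp; the last joint's range is limited). The gripper opens to 85 mm and grips with 20 to 120 N. Pads are 22 mm wide; open, the fingers measure 114 mm over their backs; the gripper's body (76 mm by 85 mm) begins 54 mm behind the grasp point. The pads swing forward as they close: fully open they stand 13 mm farther back than shut.
Start: joints at [1.33, 0.241, 0.005, 1.335, 0, 1.571], TCP at [0.119, 0.486, 0.231] pointing down, gripper open.
Joint ranges: [-2.72, 2.72], [-1.05, 1.87], [-1.09, 1.28], [-1.99, 2.15], [-1.42, 1.44], [-3.14, 3.14]. Speed limits (rad/s): [2.79, 2.79, 3.14, 3.14, 3.14, 3.14].

## Interface

Orientations are given as a unit quaternion [w, x, y, z].
In Python, from plant import robot, optics gives the robot as it stands. The module is installed in compiled form; this text tells all that it offers.
- The arm moves only by the shell command python3 -m pendant 'ROWS' [OPENING]. ROWS is JSON, a list that holds one entry, the list of rows, each a list of 4 numbers: the shift along the tool's x, y, z in m, then the turn about the tool's z in rad. In form: [[[x, y, z, twist], ...]]. A call has 1 to 5 rows; each row is the pose to reach, as a shift and turn from the pose commanded when the call began, along the tool's axes at that moment; what a row does not reach only later rows make up. A row lasts 1/12 s, in which the tool goes at most 41.7 mm and 7.16 degrees, less where a joint would pass 70% of its speed; a pose out of reach is approached as far as the arm can. A call with a gripper value outside its range is refused whole. OPENING is the gripper's target within -1 to 1 (fully open at 1, half-way at 0, shut at -1), set as the call begins (- or left out, the last holds). The fingers move at their own pace and stop on an object; the grip force is fixed at half the most. Time passes only in rows, so rows that repeat a pose let the fingers close. It gives the time, the measured TCP pose, the force and the opening at its end, in the units of the state.
- robot.state(): the state, without advancing time (a new reading comes with each control period).
- optics.read_camera(name): name is "scene" or "top" or "wrist"; returns the picture (384x512x3 uint8, red, green, blue); there is no depth.
- optics.get_calibration(name): a dict with "fx", "fy", "cx", "cy" (pixels), "R" (3x3) and "t" (3): a world point X has camera coordinates R X + t; the wrist camera has in their place "T_tool_cam" (4x4, takes a point from camera to tool coordinates, whose origin is the TCP and whose axes are the flange's). Camera axes: x right, y down, z forward; pixel columns grow to the right and rows downward; lengths in m; the calibration is good to about 2 mm. The wrist camera is an equidistant fisheye: a pixel r from the principal point sees the ray r / f radians off the axis. A picture is of the moment at which its call begins: read the wrist's pose just before it. get_calibration takes no time and is no camera call.
- robot.close_job(): hands the job in, once; it reports no verdict.
The state is a dict: "time_s": time; "joints": joint angles; "dq": joint speeds; "joint_efforts": joint torques, N m; "tcp_pos": TCP position; "orientation": TCP orientation; "wrist_force": force on the tool from outside, world axes, zero at the start; "wrist_torque": the same for the moment, N m; "gripper_width": finger opening in m.
Only numpy, scipy, OpenCV 4.12 (cv2) and the standard library are available. Lean on these libraries where they do the work, as an engineer would, in place of code of your own. Each camera call takes 0.05 s, during which the arm holds its last target. There are 200 camera calls.

## Working session

There is one attempt and no reset: what is moved stays moved. The work goes in short steps, Python scripts to look and compute and a shell command to move; the robot and the scene stay as the last step left them, time stands still between calls to the robot, and variables do not carry over. Pictures are saved under pics/ and viewed, about 8 in all and at most 12, crops included, and the job is handed in when it is done.

```bash
mkdir -p pics
python3 - <<'E'
from plant import robot, optics
import cv2, numpy as np
s=robot.state(); print({k:np.round(v,3).tolist() for k,v in s.items()})
a=optics.read_camera("scene"); b=optics.read_camera("top")
for n in("scene","top","wrist"): print(n,{k:np.round(v,4).tolist() for k,v in optics.get_calibration(n).items()})
cv2.imwrite("pics/scene.png",a[...,::-1]);cv2.imwrite("pics/top.png",b[...,::-1])
E
```

```text
{'time_s': 0.0, 'joints': [1.33, 0.241, 0.004, 1.335, -0.0, 1.571], 'dq': [-0.0, 0.0, -0.001, -0.001, 0.0, -0.001], 'joint_efforts': [0.001, -37.232, 25.241, 0.017, 0.0, 0.0], 'tcp_pos': [0.119, 0.485, 0.23], 'orientation': [-0.0, 0.12, 0.993, -0.001], 'wrist_force': [-0.755, -0.388, -0.289], 'wrist_torque': [-0.029, -0.034, 0.015], 'gripper_width': 0.085}
scene {'fx': 383.2509, 'fy': 383.2509, 'cx': 255.9461, 'cy': 192.8277, 'R': [[0.7963, 0.6048, 0.0056], [0.3906, -0.5071, -0.7683], [-0.4619, 0.614, -0.64]], 't': [-0.4576, -0.1355, 1.3149]}
top {'fx': 395.0597, 'fy': 395.0597, 'cx': 256.8168, 'cy': 194.1443, 'R': [[0.0255, -0.9997, -0.0029], [-0.9966, -0.0252, -0.078], [0.0779, 0.0048, -0.997]], 't': [-0.0023, 0.5763, 1.3566]}
wrist {'fx': 297.3186, 'fy': 297.3186, 'cx': 249.8915, 'cy': 192.7837, 'T_tool_cam': [[0.0004, -0.9493, -0.3143, 0.0806], [1.0, 0.0003, 0.0003, 0.0012], [-0.0002, -0.3143, 0.9493, -0.143], [0.0, 0.0, 0.0, 1.0]]}
```

View pics/scene.png

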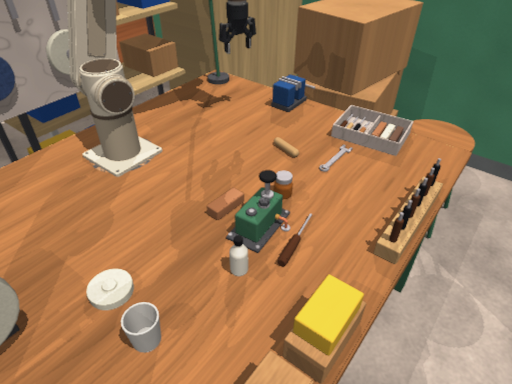

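View pics/top.png

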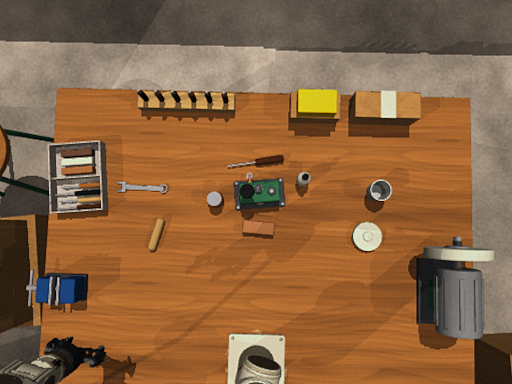

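The scene view shows the knob at (267,176) and the pin end toward the bottle at (239,258). The top view shows the knob at (246,191), the pin at about (271,191), the jar at (215,199) and the bottle at (304,179). Next I'll measure these with masks and two-view rays.

```bash
cat > h.py <<'E'
import numpy as np, cv2
from plant import robot, optics
def ray(n,uv):
    c=optics.get_calibration(n); R=np.array(c["R"]); t=np.array(c["t"])
    d=np.array([(uv[0]-c["cx"])/c["fx"],(uv[1]-c["cy"])/c["fy"],1.])
    return -R.T@t, R.T@d
def plane(n,uv,z):
    o,d=ray(n,uv); return o+d*(z-o[2])/d[2]
def tri(a,b):
    (o,d),(p,e)=a,b
    s,_,_,_=np.linalg.lstsq(np.c_[d,-e],p-o,rcond=None)
    x,y=o+s[0]*d,p+s[1]*e; return (x+y)/2,np.linalg.norm(x-y)
def blob(m,x0,y0,x1,y1):
    k=np.zeros(m.shape,np.uint8); k[y0:y1,x0:x1]=m[y0:y1,x0:x1]
    n,l,st,ce=cv2.connectedComponentsWithStats(k)
    i=1+np.argmax(st[1:,4]); return (l==i).astype(np.uint8),st[i],ce[i]
E
python3 - <<'E'
from h import *
a=cv2.imread("pics/scene.png");b=cv2.imread("pics/top.png")
ma,sa,ca=blob(a.max(2)<60,255,168,280,188); mb,sb,cb=blob(b.max(2)<50,234,180,258,204)
print(sa,ca,sb,cb)
X,g=tri(ray("scene",ca),ray("top",cb)); print("knob",X,g)
print(plane("scene",ca,.143),plane("top",cb,.145))
h=cv2.cvtColor(b,cv2.COLOR_BGR2HSV); m=cv2.inRange(h,(60,90,30),(95,255,255))
mg,sg,cg=blob(m,228,170,292,215); 
r=cv2.minAreaRect(cv2.findNonZero(mg)); print(r); 
P=[plane("top",p,.08)[:2] for p in cv2.boxPoints(r)]; print(np.round(P,3), np.mean(P,0))
va=cv2.resize(a[150:290,200:310],None,fx=4.2,fy=4.2,interpolation=2); vb=cv2.resize(b[160:250,200:320],None,fx=3,fy=3*1,interpolation=2)
H=max(va.shape[0],vb.shape[0]); f=lambda v:cv2.copyMakeBorder(v,0,H-v.shape[0],0,0,0)
i=np.hstack([f(va),f(vb)])[:600,:800]; cv2.imwrite("pics/crop.png",i)
E
```

```text
[260 171  16  12 156] [267.59615385 176.33333333] [239 184  16  15 173] [246.58959538 191.09248555]
knob [0.57626951 0.04502679 0.14199911] 0.0012870763039461895
[0.57747932 0.0444066  0.143     ] [0.57550755 0.04453245 0.145     ]
((258.99627685546875, 191.95684814453125), (20.964365005493164, 40.19614028930664), 85.03025817871094)
[[ 0.607  0.076]
 [ 0.622 -0.058]
 [ 0.552 -0.066]
 [ 0.537  0.068]] [0.57926637 0.00495958]
```

View pics/crop.png

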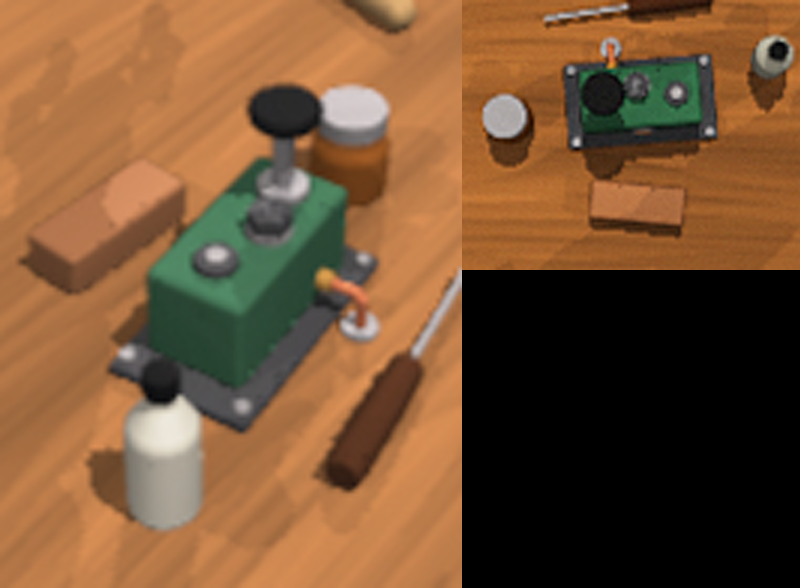

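The knob triangulates to (0.577, 0.045), with its mid-height at 0.142. That agrees with the body centre plus 40 mm along its axis, (0.575, 0.045), and puts the pin near (0.584, -0.035). I'll shut the fingers and move over the knob.

```bash
python3 -m pendant '[[[-0.034,-0.02,0,0],[-0.069,-0.04,0,0],[-0.103,-0.06,0,0],[-0.138,-0.08,0,0],[-0.172,-0.1,0,0]]]' -1
python3 -m pendant '[[[-0.034,-0.02,0,0],[-0.069,-0.04,0,0],[-0.103,-0.06,0,0],[-0.138,-0.08,0,0],[-0.172,-0.1,0,0]]]'
python3 -m pendant '[[[-0.034,-0.02,0,0],[-0.069,-0.04,0,0],[-0.103,-0.06,0,0],[-0.138,-0.08,0,0],[-0.172,-0.1,0,0]]]'
python3 -m pendant '[[[-0.033,-0.018,0,0],[-0.033,-0.018,0.02,0],[-0.033,-0.018,0.04,0],[-0.033,-0.018,0.04,0]]]'
python3 - <<'E'
from h import *
s=robot.state(); print(s["time_s"],s["tcp_pos"],s["orientation"],s["wrist_force"],robot.pinch_z)
w=optics.read_camera("wrist"); t=optics.read_camera("top")
cv2.imwrite("pics/w1.png",w[...,::-1]); cv2.imwrite("pics/t1.png",t[...,::-1])
from scipy.spatial.transform import Rotation as Ro
q=s["orientation"]; R=Ro.from_quat([q[1],q[2],q[3],q[0]]).as_matrix()
print("tool delta to knob",R.T@(np.array([.577,.045,.15])-s["tcp_pos"]))
E
```

```text
time_s: 0.52
tcp_pos: [0.2631, 0.3458, 0.2309]
orientation: [-0.0, 0.12, 0.993, -0.0]
wrist_force: [-0.4, 0.3, 0.4]
gripper_width: 0.0252
time_s: 0.93
tcp_pos: [0.4065, 0.2075, 0.2311]
orientation: [-0.0, 0.12, 0.993, -0.0]
wrist_force: [-0.5, 0.7, 0.0]
gripper_width: -0.0001
time_s: 1.35
tcp_pos: [0.5497, 0.0694, 0.2308]
orientation: [-0.0, 0.12, 0.993, -0.0]
wrist_force: [0.2, -0.0, -0.8]
gripper_width: 0.0002
time_s: 1.68
tcp_pos: [0.5741, 0.0447, 0.1862]
orientation: [-0.005, 0.121, 0.993, -0.001]
wrist_force: [-0.6, -0.1, -1.3]
gripper_width: -0.0002
1.6833 [0.57409576 0.04465505 0.18620947] [-4.54368012e-03  1.20959488e-01  9.92646639e-01 -8.98186313e-04] [-0.63831792 -0.05379055 -1.29517425] 0.0187
tool delta to knob [-0.00305506  0.00113663  0.03618085]
```

View pics/w1.png

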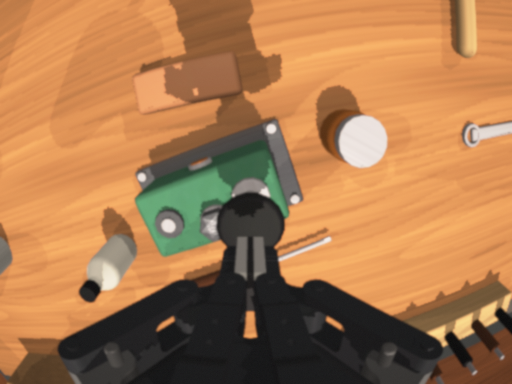

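The wrist view shows the shut fingertips at about (250,240), over the knob at (251,222), with the pin at (170,222) well clear. Now the first press, with a force check.

```bash
python3 -m pendant '[[[-0.003,0.001,0.015,0],[-0.003,0.001,0.03,0],[-0.003,0.001,0.03,0]]]'
python3 -m pendant '[[[0,0,0.01,0],[0,0,0.018,0],[0,0,0.018,0]]]'
```

```text
time_s: 2.03
tcp_pos: [0.5785, 0.0466, 0.1601]
orientation: [-0.001, 0.12, 0.993, -0.0]
wrist_force: [-1.6, -0.3, -1.0]
gripper_width: 0.0004
time_s: 2.28
tcp_pos: [0.5809, 0.0467, 0.1441]
orientation: [0.002, 0.12, 0.993, 0.001]
wrist_force: [0.5, -0.4, 6.4]
gripper_width: 0.0001
```

```bash
python3 -m pendant '[[[0.003,0,0.006,0],[0.003,0,0.012,0],[0.003,0,0.012,0]]]'
python3 -m pendant '[[[0,0,0.003,0],[0,0,0.003,0]]]'
```

```text
time_s: 2.53
tcp_pos: [0.5806, 0.0467, 0.1345]
orientation: [0.005, 0.12, 0.993, 0.0]
wrist_force: [3.1, -0.9, 9.9]
gripper_width: -0.0003
time_s: 2.7
tcp_pos: [0.5806, 0.0467, 0.1323]
orientation: [0.005, 0.12, 0.993, 0.001]
wrist_force: [2.3, -0.3, 11.2]
gripper_width: -0.0002
```

```bash
python3 -m pendant '[[[0,0,0.002,0],[0,0,0.003,0],[0,0,0.003,0]]]'
python3 -m pendant '[[[0,0,0.002,0],[0,0,0.002,0]]]'
```

```text
time_s: 2.95
tcp_pos: [0.5807, 0.0468, 0.1301]
orientation: [0.005, 0.12, 0.993, 0.001]
wrist_force: [1.6, -0.3, 12.2]
gripper_width: 0.0003
time_s: 3.12
tcp_pos: [0.5807, 0.0468, 0.13]
orientation: [0.006, 0.12, 0.993, 0.001]
wrist_force: [-2.1, -0.5, 21.9]
gripper_width: 0.0001
```

Bottomed at 0.130 with 22 N. Next I'll release, then stroke again.

```bash
python3 -m pendant '[[[0,0,-0.016,0],[0.001,0,-0.034,0],[0.001,0,-0.034,0],[0.001,0,-0.034,0]]]'
python3 -m pendant '[[[0,0,0.012,0],[0,0,0.024,0],[0,0,0.034,0],[0,0,0.034,0],[0,0,0.034,0]]]'
```

```text
time_s: 3.45
tcp_pos: [0.5767, 0.0472, 0.1589]
orientation: [0.002, 0.12, 0.993, 0.0]
wrist_force: [0.0, 0.3, -0.2]
gripper_width: -0.0002
time_s: 3.87
tcp_pos: [0.5774, 0.0472, 0.1298]
orientation: [0.004, 0.12, 0.993, 0.001]
wrist_force: [-9.5, -0.3, 34.3]
gripper_width: -0.0002
```

```bash
python3 -m pendant '[[[0,0,-0.016,0],[0,0,-0.034,0],[0,0,-0.034,0],[0,0,-0.034,0]]]'
python3 -m pendant '[[[0,0,0.012,0],[0,0,0.024,0],[0,0,0.033,0],[0,0,0.033,0],[0,0,0.033,0]]]'
python3 -m pendant '[[[0,0,-0.016,0],[0,0,-0.033,0],[0,0,-0.033,0],[0,0,-0.033,0]]]'
python3 - <<'E'
from h import *
s=robot.state(); print(s["tcp_pos"])
w=optics.read_camera("wrist"); a=optics.read_camera("scene")
v=[cv2.resize(a[150:260,210:310],None,fx=4,fy=4,interpolation=2),cv2.resize(w[130:270,110:210],None,fx=4,fy=4,interpolation=2)[:440]]
cv2.imwrite("pics/c2.png",np.hstack(v)[...,::-1])
E
```

```text
time_s: 4.2
tcp_pos: [0.5758, 0.0471, 0.1571]
orientation: [0.0, 0.12, 0.993, 0.0]
wrist_force: [0.7, -0.0, -0.8]
gripper_width: 0.0001
time_s: 4.62
tcp_pos: [0.5767, 0.0472, 0.1298]
orientation: [0.003, 0.12, 0.993, 0.001]
wrist_force: [-9.8, -0.4, 34.9]
gripper_width: -0.0
time_s: 4.95
tcp_pos: [0.5752, 0.047, 0.1561]
orientation: [-0.001, 0.12, 0.993, -0.0]
wrist_force: [0.6, 0.5, -0.2]
gripper_width: -0.0001
[0.57522741 0.04702293 0.15607296]
```

View pics/c2.png

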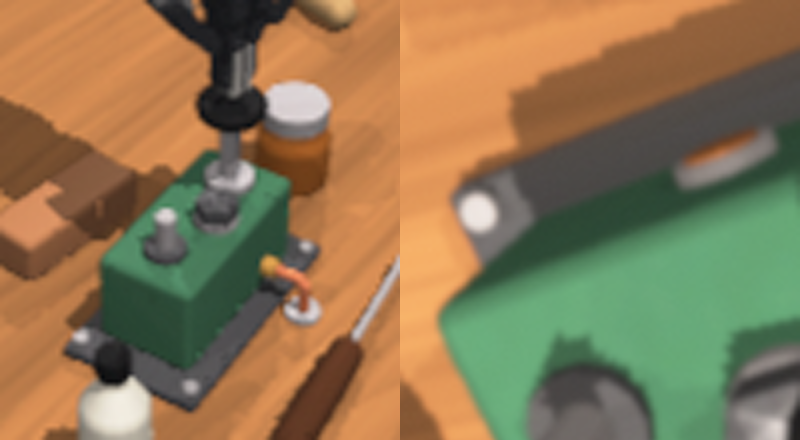

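The scene crop shows the pin clearly risen, with its tip at about (251,203) in full-image pixels, but not fully out. The plunger is up. I'll add four more strokes, since extra ones do nothing, and press slightly less deep.

```bash
python3 -m pendant '[[[0,0,0.012,0],[0,0,0.024,0],[0,0,0.0315,0],[0,0,0.0315,0],[0,0,0.0315,0]]]'
python3 -m pendant '[[[0,0,-0.016,0],[0,0,-0.0325,0],[0,0,-0.0325,0],[0,0,-0.0325,0]]]'
python3 -m pendant '[[[0,0,0.012,0],[0,0,0.024,0],[0,0,0.0325,0],[0,0,0.0325,0],[0,0,0.0325,0]]]'
python3 -m pendant '[[[0,0,-0.016,0],[0,0,-0.033,0],[0,0,-0.033,0],[0,0,-0.033,0]]]'
python3 -m pendant '[[[0,0,0.012,0],[0,0,0.024,0],[0,0,0.0325,0],[0,0,0.0325,0],[0,0,0.0325,0]]]'
python3 -m pendant '[[[0,0,-0.016,0],[0,0,-0.033,0],[0,0,-0.033,0],[0,0,-0.033,0]]]'
python3 -m pendant '[[[0,0,0.012,0],[0,0,0.024,0],[0,0,0.033,0],[0,0,0.033,0],[0,0,0.033,0]]]'
python3 -m pendant '[[[0,0,-0.02,0],[0,0,-0.04,0],[0,0,-0.07,0],[0,0,-0.1,0],[0,0,-0.1,0]]]'
python3 -m pendant '[[[0.035,0,0,0],[0.07,0,0,0],[0.1,0,0,0],[0.1,0,0,0],[0.1,0,0,0]]]'
python3 - <<'E'
from h import *
s=robot.state(); print(s["time_s"],s["tcp_pos"],s["wrist_force"])
b=optics.read_camera("top"); a=optics.read_camera("scene")
cv2.imwrite("pics/s3.png",a[...,::-1]); cv2.imwrite("pics/t3.png",b[...,::-1])
v=[cv2.resize(a[150:290,210:310],None,fx=4,fy=4,interpolation=2),cv2.resize(b[150:290,190:320],None,fx=3,fy=4,interpolation=2)]
cv2.imwrite("pics/c3.png",np.hstack(v)[...,::-1])
E
```

```text
time_s: 5.47
tcp_pos: [0.5759, 0.0471, 0.1299]
orientation: [0.001, 0.12, 0.993, 0.0]
wrist_force: [-8.8, -0.9, 28.3]
gripper_width: 0.0001
time_s: 5.8
tcp_pos: [0.5754, 0.047, 0.1572]
orientation: [-0.001, 0.12, 0.993, -0.0]
wrist_force: [-0.7, -0.5, -0.2]
gripper_width: -0.0001
time_s: 6.22
tcp_pos: [0.5764, 0.0471, 0.1299]
orientation: [0.002, 0.12, 0.993, 0.0]
wrist_force: [-8.0, -0.9, 29.6]
gripper_width: 0.0003
time_s: 6.55
tcp_pos: [0.5752, 0.047, 0.1573]
orientation: [-0.001, 0.12, 0.993, -0.0]
wrist_force: [-0.1, 1.2, -0.5]
gripper_width: 0.0001
time_s: 6.97
tcp_pos: [0.5762, 0.047, 0.1299]
orientation: [0.002, 0.12, 0.993, 0.0]
wrist_force: [-6.9, 0.6, 29.6]
gripper_width: 0.0003
time_s: 7.3
tcp_pos: [0.575, 0.047, 0.1576]
orientation: [-0.001, 0.12, 0.993, -0.0]
wrist_force: [-0.2, -0.7, -0.0]
gripper_width: -0.0004
time_s: 7.72
tcp_pos: [0.5761, 0.0471, 0.1299]
orientation: [0.002, 0.12, 0.993, 0.0]
wrist_force: [-7.2, 0.1, 29.4]
gripper_width: -0.0
time_s: 8.13
tcp_pos: [0.5776, 0.0472, 0.2296]
orientation: [0.003, 0.12, 0.993, 0.001]
wrist_force: [0.5, -0.1, 0.2]
gripper_width: 0.0
time_s: 8.55
tcp_pos: [0.4762, 0.071, 0.2238]
orientation: [-0.002, 0.12, 0.993, -0.001]
wrist_force: [0.7, 0.3, -0.2]
gripper_width: 0.0002
8.55 [0.4761577  0.07095287 0.22384382] [ 0.65253172  0.28592083 -0.24486256]
```

View pics/c3.png

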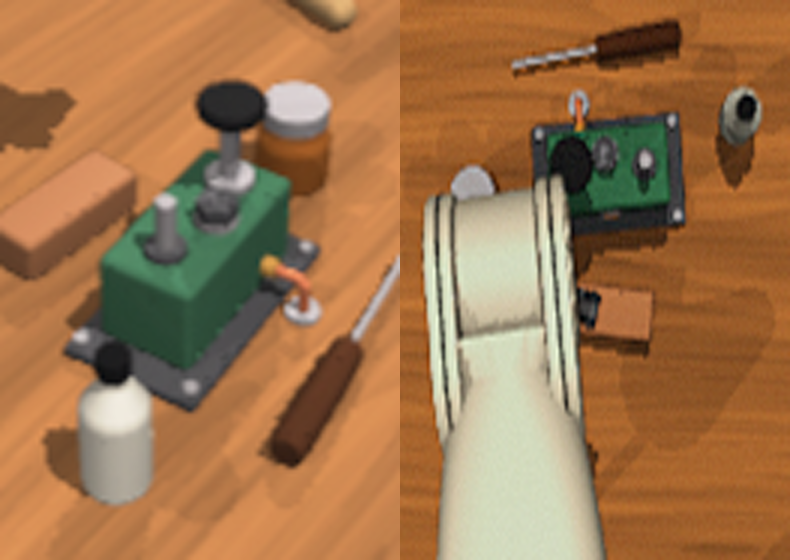

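Pin tip now at about (251.2,200). I'll check that row against projected pin heights, and check whether the bystanders moved.

Run:
```python
from h import *
c=optics.get_calibration("scene");R=np.array(c["R"]);t=np.array(c["t"])
def pr(X): x=R@X+t; return c["cx"]+c["fx"]*x[0]/x[2],c["cy"]+c["fy"]*x[1]/x[2]
for z in(.086,.087,.111,.117,.123,.15): print(z,np.round(pr(np.array([.5837,-.035,z])),1))
print("knob top up/down",pr(np.array([.5755,.045,.15])),pr(np.array([.5755,.045,.13])))
a=cv2.imread("pics/scene.png").astype(int);b=cv2.imread("pics/s3.png").astype(int)
m,s,ce=blob(b.max(2)<60,255,165,280,188);print("knob blob",s,ce)
d=(abs(a-b).max(2)>60).astype(np.uint8); n,l,st,_=cv2.connectedComponentsWithStats(d); print(st[1:][st[1:,4]>15])
i=cv2.resize(b[185:225,230:280].astype(np.uint8),None,fx=14,fy=14,interpolation=0); cv2.imwrite("pics/c4.png",i)
```

```text
0.086 [250.6 210.3]
0.087 [250.6 210. ]
0.111 [250.6 202.9]
0.117 [250.6 201. ]
0.123 [250.6 199.2]
0.15 [250.5 190.8]
knob top up/down (np.float64(267.17381194632577), np.float64(173.75804125962452)) (np.float64(266.98590557281614), np.float64(179.9313971484592))
knob blob [260 171  16  12 156] [267.59615385 176.33333333]
[[  92    0    7   17   74]
 [ 116    0   34   20  402]
 [ 219    0   40   52  987]
 [ 253    0   14   25  256]
 [ 146   17    4   17   43]
 [ 127   22    8   14   84]
 [ 104   45   33   37  426]
 [ 220   52   46   82 2124]
 [ 128   74   23   21  297]
 [  78   76   18   13   95]
 [  72   83   13   16   81]
 [  82   85   14   27  122]
 [ 101   84   18   28  242]
 [ 132   87   95   27  988]
 [ 137  128    6    7   26]
 [  70  134    9    6   22]
 [ 135  137   93   53 1632]
 [  76  146   22   11   92]
 [ 249  198    5    5   19]]
```

View pics/c4.png

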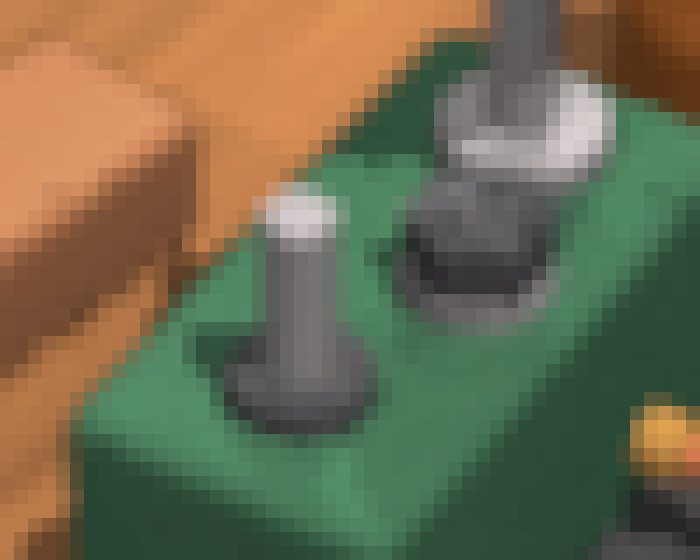

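The disc centre is at row 199.6, against 199.2 predicted for fully out and 201 for one notch short. The knob blob is identical to the start, and nothing differs at the bystanders. Handing in.

```bash
python3 -c "
from plant import robot
print(robot.close_job())"
```

```text
the job is handed in; nothing more can be done
None
```

I pumped the plunger seven full strokes with the shut fingertips. Each stroke bottomed at a TCP height of 0.130 m and was released fully. I then drew the hand up and back and handed the job in at about 8.7 s.

- **Pin:** the tip sits at about row 199.6 in the scene view. Fully out predicts 199.2, and one notch short predicts 201. This check is only good to about half a pixel (roughly 2 mm), but seven strokes is more than the six that could be needed.
- **Plunger:** the knob in the last picture is identical to the start picture, so it is fully up.
- **Bystanders:** comparing the first and last scene pictures showed no change at any bystander. The only differences were the pin tip, the arm and its shadow.
- **Force:** the presses read 22 to 35 N at the fingertips. All but the first were above the suggested 15 to 25 N, and all were far below the 120 N wrist limit.

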